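# Park the autosampler probe on the cam's top dwell and lock the camshaft

## Task

The autosampler is being made ready for a move: turn the hand crank until the roller under the lift carriage rests on the cam's top dwell, so that the needle stands clear of the vials and stays up by itself when you let go of the crank. Then screw the knurled lock screw on the bearing block clockwise until it stops tight, leaving the probe parked up. Leave the cover, the bottle and the vial rack beside it where they are.

Things in the scene. Friction and masses are not known exactly. Their poses are not given: they have to be found in the camera images.
- sampler: Autosampler bolted to the bench, hood off. Origin: on the bench under the shaft axis, in the crank arm's plane; z up, y along the camshaft away from the crank. White chassis x -150..150, y 18..452, top z 50 mm. Front bearing block x -25..25, y 25..85, top z 175. Columns, tie plate and carriage at y 169..205, x -68..68, up to z 317; needle arm and round vial tray beyond (y to 432).
- shaft_axis (a point): Point on the camshaft's axis (sampler y axis) in the crank arm's plane, 150 mm above the bench. The axis is level; the cam lies at sampler y 140 mm, 14 mm thick.
- crank_grip (a point): Point on the axis of the black revolving crank handle, 68 mm out from the crank arm (sampler y -68) and 65 mm from the shaft axis. The handle is 27 mm thick, 105 mm long (sampler y -7..-113), sticks out along sampler -y and spins freely on its pin, so it can be held from above while it is carried round the circle. Its own axes turn with it.
- camshaft (a joint): Camshaft angle, rad, no stops. At 0 the handle points to sampler +x, level; growing carries it over the top towards -x: handle at sampler x = 65 cos, z = 150 + 65 sin mm. Base circle (carriage down) within 0.87 of 0, rise to 2.70, top dwell 2.70 to 3.58 (middle pi: handle level towards -x), then falls again. On the flanks the carriage drives the cam back when let go; on the dwell it stays.
- cam_dwell (a point): Point on the rim of the grey plate cam in the middle of its top dwell, 65 mm from the shaft axis (base circle 40 mm), marked by a dark index line across rim and face. The dwell is the round part 25 degrees to each side of it. It stands straight above the shaft, under the roller, at mid dwell.
- roller (a point): Centre of the steel follower roller (28 mm across, 14 mm wide) under the lift carriage, straight above the shaft axis, riding on the cam's rim. 204 mm above the bench when down, 229 mm on the dwell.
- carriage (a joint): Height of the lift carriage (with blue probe arm and needle; about 0.7 to 1.2 kg) above its lowest place, m: 0 on the base circle, 0.025 on the top dwell. It is only pushed up by the cam and sinks by its weight.
- lock_grip (a point): Centre of the head of the steel knurled lock screw: head 46 mm across, 26 mm high (13 mm above and below this point), on a 26 mm neck 14 mm long. Upright axis at sampler x 0, y 55, on the front bearing block. 202 mm above the bench when tight, up to 4 mm higher when slack.
- lock_knob (a joint): Angle of the lock screw, rad: grows as it is turned clockwise seen from above, 1.27 mm down per rad. Starts slack, 0.2 to 1.2. From 2.5 on its tip presses on the camshaft and clamps it; it stops dead at 3.0, its shoulder flat on the block. It stays where it is left. Takes about 0.15 N m, 0.25 near the stop.
- tray_cover: Loose black ring cover lying flat, 190 mm across, 34 mm high. Origin: centre of its underside.
- reagent_bottle: Loose white bottle, 68 mm across, 150 mm high, standing. Origin: centre of its base.
- vial_rack: Loose white vial rack 60 x 110 mm (x, y), 60 mm high with its vials. Origin: centre of its underside.

How it is judged:
On the way, in this order (a step that is already met when the one before it is completed fails the run):
1. the roller rests on the cam's top dwell, the crank let go and still (z of cam_dwell in the frame of sampler above 0.19 m and x of cam_dwell in the frame of sampler between -0.03 and 0.03 m and value of joint carriage above 0.022 m and velocity of joint camshaft between -0.1 and 0.1 rad/s and contact force between anything else and the fingers below 0.5 N), for 0.3 s.
2. the lock screw is turned down to its stop (value of joint lock_knob above 2.92 rad), for 0.2 s.
At the end, for the whole second after the job is handed in: The roller rests on the cam's top dwell (middle of the dwell within 30 mm sideways of straight above the shaft, carriage at least 22 mm up), the camshaft is still, and the lock screw is turned to within 0.08 rad of its stop (z of cam_dwell in the frame of sampler above 0.19 m and x of cam_dwell in the frame of sampler between -0.03 and 0.03 m and value of joint carriage above 0.022 m and velocity of joint camshaft between -0.1 and 0.1 rad/s and value of joint lock_knob above 2.92 rad); the robot touches nothing.
It fails at once if the ring cover, bottle or vial rack is moved by more than 30 mm (distance of any of tray_cover, reagent_bottle, vial_rack from where it was at the start of the episode above 0.03 m).
It also fails if it takes over 61 s, if anything falls off the work surface, if the arm or the gripper's body presses on something with over 40 N, if the wrist force passes 120 N, or if a joint passes its speed limit or range.

## Robot

A 6-joint arm with a two-finger parallel gripper is mounted at the origin on the work surface. World frame = base frame: x ahead of the robot, y to its left, z up, the work surface at z = 0. Lengths are in m, angles in rad, forces in N, time in s.
With the tool pointing down it reaches from about 0.35 to 0.95 m from the base axis. Payload 17.4 kg.
Tool frame: the origin (TCP) lies on the centre line of the jaws, within the pads' length; the fingertips stand 8 mm ahead of it and the grasp point (between the pads) lies 11 mm behind it; z points along the fingers, y is the line along which they close (so a half turn about z gives the same grasp; the last joint's range is limited). The gripper opens to 93 mm and grips with 3 to 60 N. Pads are 15 mm wide; open, the fingers measure 128 mm over their backs; the gripper's body (75 mm by 188 mm) begins 65 mm behind the grasp point.
Start: joints at [-1.259, 0.116, 1.442, -0, 1.584, -0.038], TCP at [0.231, -0.634, 0.227] pointing down, gripper open.
Joint ranges: [-2.83, 2.83], [-0.83, 2.19], [0.07, 2.5], [-1.14, 4.28], [0.01, 3], [-2.97, 2.97]. Speed limits (rad/s): [1.89, 1.89, 2.22, 3.14, 3.14, 3.14].

## Interface

Orientations are given as a unit quaternion [x, y, z, w].
In Python, from station import bot gives the robot as it stands.
- The arm moves only by the shell command python3 jog.py 'ROWS'. ROWS is rows parted by semicolons, their numbers by spaces, 1 to 5 of them, each of 7 numbers: dx, dy, dz in m, then a rotation vector rx, ry, rz in rad, then the finger opening in m; each row shifts and turns the commanded pose from where the row before left it, along the tool's axes as they then stand; what a row does not reach is not made up. A row lasts 1/10 s, in which the tool goes at most 0.05 m and 0.15 rad, less where a joint would pass 70% of its speed; a pose out of reach is approached as far as the arm can. The fingers move at their own pace and stop on an object; the grip force is fixed at half the most. Time passes only in rows, so rows that do not move let the fingers close. It prints the time, the measured TCP pose, the force, the opening and the grip force at its end.
- bot.get_obs(): the state, without advancing time (a new reading comes with each control period).
- bot.grab_frame(name): name is "scene" or "top" or "wrist"; returns the picture (420x560x3 uint8, red, green, blue); there is no depth.
- bot.camera_model(name): a dict with "fx", "fy", "cx", "cy" (pixels), "world_to_cam" (4x4, takes a point from world to camera coordinates). Camera axes: x right, y down, z forward; pixel columns grow to the right and rows downward; lengths in m; the calibration is good to about 2 mm. The wrist camera is an equidistant fisheye: a pixel r from the principal point sees the ray r / f radians off the axis. A picture is of the moment at which its call begins: read the wrist's pose just before it. camera_model takes no time and is no camera call; for the wrist camera it gives the pose at the moment of the call.
- bot.sign_off(): hands the job in; it is judged then, once.
The state is a dict: "clock": time; "q": joint angles; "qvel": joint speeds; "tau": joint torques, N m; "tcp_pos": TCP position; "eef_rot": TCP orientation; "force": force on the tool from outside, world axes, zero at the start; "ft_torque": the same for the moment, N m; "grip_width": finger opening in m; "finger_force": force on a finger pad.
Only numpy, scipy, OpenCV 4.12 (cv2) and the standard library are available. Lean on these libraries where they do the work, as an engineer would, in place of code of your own. Each camera call takes 0.05 s, during which the arm holds its last target. There are 200 camera calls.

## Working session

There is one attempt and no reset: what is moved stays moved. The work goes in short steps, Python scripts to look and compute and a shell command to move; the robot and the scene stay as the last step left them, time stands still between calls to the robot, and variables do not carry over. Pictures are saved under pics/ and viewed, at most 11 in all, crops included, and the job is handed in when it is done.

```bash
ls; mkdir -p pics
python3 - <<'E'
from station import bot
import cv2
o=bot.get_obs();print(o)
for n in("scene","top"):
    print(n,bot.camera_model(n))
    cv2.imwrite(f"pics/{n}0.png",bot.grab_frame(n)[:,:,::-1])
E
```

```text
jog.py
pics
station.py
{'clock': 0.0, 'q': array([-1.25880688e+00,  1.16491192e-01,  1.44226640e+00,  4.32722617e-08,
        1.58399824e+00, -3.78434679e-02]), 'qvel': array([ 1.99953117e-03,  3.95133347e-05,  4.05386799e-04,  9.74077513e-04,
       -7.19709665e-04, -1.60531026e-04]), 'tau': array([-7.31757445e-04, -7.21257019e+01, -6.22611952e+01,  7.78447883e-02,
        2.37368199e-02, -5.99847954e-05]), 'tcp_pos': array([ 0.23125409, -0.63394219,  0.22590096]), 'eef_rot': array([ 9.84740915e-01,  1.74025839e-01, -7.94498858e-05, -5.76141007e-04]), 'force': array([-0.05693358,  0.96456954, -0.68591307]), 'ft_torque': array([-1.67394479e-03, -1.38604593e-02, -2.47037272e-05]), 'finger_force': 0.0, 'grip_width': 0.09303171594448846}
scene {'fx': 458.3216799743842, 'fy': 458.3216799743842, 'cx': 276.9798277992454, 'cy': 211.9292868247783, 'world_to_cam': array([[-0.67371605,  0.73895842, -0.00686574,  0.46473929],
       [ 0.50585026,  0.4543762 , -0.73325151, -0.09774443],
       [-0.53872275, -0.49747634, -0.67992285,  1.48160045],
       [ 0.        ,  0.        ,  0.        ,  1.        ]])}
top {'fx': 473.232078862407, 'fy': 473.232078862407, 'cx': 275.82791531578374, 'cy': 211.18503723471486, 'world_to_cam': array([[ 1.17061552e-03, -9.99945404e-01,  1.03836140e-02,
        -1.51204682e-01],
       [-9.89151703e-01, -2.68313649e-03, -1.46873108e-01,
         5.33351655e-01],
       [ 1.46892950e-01, -1.00990375e-02, -9.89100839e-01,
         1.29144112e+00],
       [ 0.00000000e+00,  0.00000000e+00,  0.00000000e+00,
         1.00000000e+00]])}
```

View pics/scene0.png

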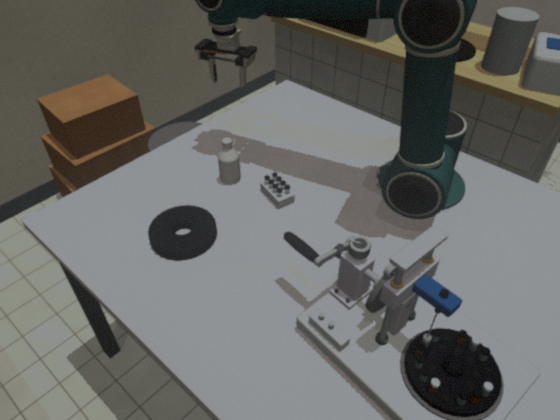

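View pics/top0.png

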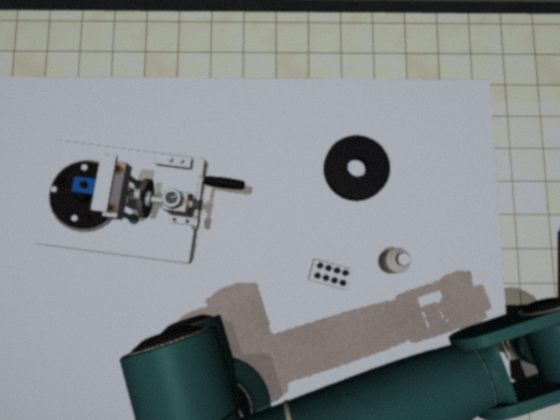

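The scene view shows the handle at about (302,247) and the lock head at about (359,245). In the top view the handle is near (222,183), the knob near (172,200), and the chassis front corners near (206,157) and (191,262). I'll enlarge both crops to get accurate pixels.

Run:
```python
import cv2,numpy as np
a=cv2.imread("pics/top0.png")[130:280,30:260]; b=cv2.imread("pics/scene0.png")[215:345,270:470]
a=cv2.resize(a,None,fx=3.4,fy=3.4,interpolation=cv2.INTER_CUBIC);b=cv2.resize(b,None,fx=4,fy=4,interpolation=cv2.INTER_CUBIC)
cv2.imwrite("pics/ta.png",cv2.convertScaleAbs(a,alpha=1.2));cv2.imwrite("pics/sb.png",cv2.convertScaleAbs(b,alpha=1.3))
```

```text
(no output)
```

View pics/ta.png

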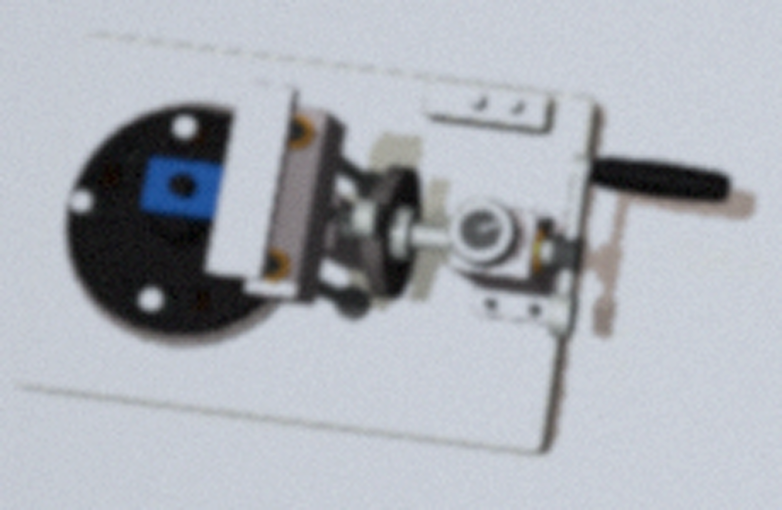

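View pics/sb.png

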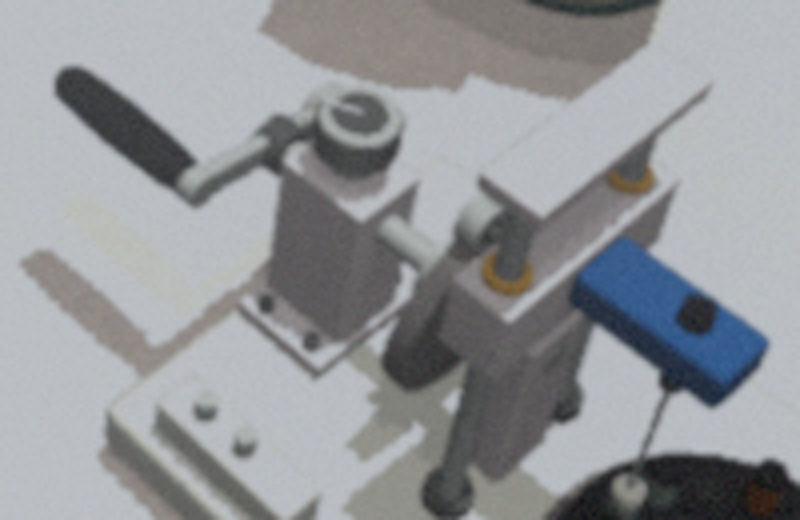

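The crops show the knob's top centre at (482,227) in the top crop and (356,113) in the scene crop. The handle runs from (597,168) to (730,186) in the top crop and from (190,178) to (70,82) in the scene crop. The chassis corners are near (597,97) and (547,450).

```bash
cat > h.py <<'E'
import numpy as np
from station import bot
def ray(n,px):
    m=bot.camera_model(n);T=m["world_to_cam"];R=T[:3,:3]
    d=R.T@np.array([(px[0]-m["cx"])/m["fx"],(px[1]-m["cy"])/m["fy"],1]);return -R.T@T[:3,3],d/np.linalg.norm(d)
def onz(n,px,z):
    c,d=ray(n,px);return c+d*(z-c[2])/d[2]
def tri(pt,ps):
    c1,d1=ray("top",pt);c2,d2=ray("scene",ps)
    s=np.linalg.lstsq(np.c_[d1,-d2],c2-c1,rcond=None)[0]
    a,b=c1+s[0]*d1,c2+s[1]*d2;return (a+b)/2,np.linalg.norm(a-b)
T=lambda u,v:(30+(u+.5)/3.4-.5,130+(v+.5)/3.4-.5)
S=lambda u,v:(270+(u+.5)/4-.5,215+(v+.5)/4-.5)
E
python3 - <<'E'
from h import *
np.set_printoptions(precision=4,suppress=True)
k,e=tri(T(482,227),S(356,113));print("knob",k,e,onz("top",T(482,227),.218),onz("scene",S(356,113),.218))
c1=onz("top",T(597,97),.05);c2=onz("top",T(547,450),.05);print("corners",c1,c2,np.linalg.norm(c1-c2))
b1=onz("top",T(95,35),.0);print(b1)
h1=tri(T(597,168),S(185,172));h2=tri(T(730,186),S(70,82));hm=tri(T(663,177),S(126,125));print(h1,h2,hm)
for yaw in [np.arctan2(*(c1-c2)[1::-1]), np.arctan2((h2[0]-h1[0])[0],-(h2[0]-h1[0])[1])]:
    print("yaw",yaw)
    ex=np.array([np.cos(yaw),np.sin(yaw),0]);ey=np.array([-ex[1],ex[0],0])
    kk=(onz("top",T(482,227),.218)+onz("scene",S(356,113),.218))/2
    O=kk-.055*ey;O[2]=0;print("O",O)
    for p in(h1[0],hm[0],h2[0],c1,c2):print((p-O)@ex,(p-O)@ey,p[2])
E
```

```text
knob [0.5432 0.1067 0.2166] 3.373228129483846e-05 [0.543  0.1064 0.218 ] [0.5445 0.1074 0.218 ]
corners [0.6836 0.0503 0.05  ] [0.3906 0.0838 0.05  ] 0.29492529814028445
[0.7504 0.4938 0.    ]
(array([0.5982, 0.0345, 0.1604]), np.float64(0.0030930717398523102)) (array([ 0.5849, -0.0652,  0.1548]), np.float64(0.005600539982724161)) (array([ 0.5915, -0.0151,  0.1584]), np.float64(0.004002614896620884))
yaw -0.11396899466578692
O [0.5375 0.0523 0.    ]
0.062310024465896154 -0.01076370679217464 0.1604454931651576
0.06134008340577861 -0.06076480089663068 0.15835961774366042
0.06049924996648714 -0.1112939296065923 0.1548022730981931
0.1454013431609918 0.014661081941026334 0.050000000000000044
-0.1495239549792927 0.014661081941026338 0.050000000000000044
yaw -0.13197928706473036
O [0.5365 0.0524 0.    ]
0.06348427852560981 -0.009630880081200235 0.1604454931651576
0.06341498041283408 -0.05964133293932118 0.15835961774366042
0.06348427852560981 -0.11017740962550708 0.1548022730981931
0.1461042382688268 0.017286203279503178 0.050000000000000044
-0.14877322861168113 0.01197479957891404 0.050000000000000044
```

The sampler origin comes out at about (0.537, 0.052) with yaw about -0.12. The handle is near angle 0.12, so I'll move above its grip point at world (0.591, -0.023).

```bash
R='0.0365 -0.0301 0 0 0 0 0.093'
python3 jog.py '0.0365 -0.0301 0 0 0 0 0.093;0.0365 -0.0301 0 0 0 0 0.093;0.0365 -0.0301 0 0 0 0 0.093;0.0365 -0.0301 0 0 0 0 0.093;0.0365 -0.0301 0 0 0 0 0.093'
python3 jog.py '0.0365 -0.0301 0 0 0 0 0.093;0.0365 -0.0301 0 0 0 0 0.093;0.0365 -0.0301 0 0 0 0 0.093;0.0365 -0.0301 0 0 0 0 0.093;0.0365 -0.0301 0 0 0 0 0.093'
python3 jog.py '0.0365 -0.0301 0 0 0 0 0.093;0.0365 -0.0301 0 0 0 0 0.093;0.0365 -0.0301 0 0 0 0 0.093;0.0365 -0.0301 0 0 0 0 0.093;0.0365 -0.0301 0 0 0 0 0.093'
python3 jog.py '0 0 0 0 0 -0.1375 0.093;0 0 0 0 0 -0.1375 0.093;0 0 0 0 0 -0.1375 0.093;0 0 0 0 0 -0.1375 0.093'
python3 jog.py '0 0 0 0 0 -0.1375 0.093;0 0 0 0 0 -0.1375 0.093;0 0 0 0 0 -0.1375 0.093;0 0 0 0 0 -0.1375 0.093;0 0 0 0 0 0 0.093'
python3 - <<'E'
from h import *
import cv2
from scipy.spatial.transform import Rotation as Ro
o=bot.get_obs();R=Ro.from_quat(o["eef_rot"]).as_matrix();print(R.round(3),o["tcp_pos"],o["q"])
cv2.imwrite("pics/w1.png",bot.grab_frame("wrist")[:,:,::-1]);m=bot.camera_model("wrist");print(m)
E
```

```text
clock: 0.6
tcp_pos: [0.3516, -0.4284, 0.2263]
eef_rot: [0.985, 0.174, -0.0, -0.0]
force: [0.4, -0.0, -0.1]
grip_width: 0.0931
finger_force: 0.0
clock: 1.1
tcp_pos: [0.4716, -0.2244, 0.2266]
eef_rot: [0.985, 0.174, 0.0, 0.0]
force: [1.5, -0.4, -0.5]
grip_width: 0.0933
finger_force: 0.0
clock: 1.6
tcp_pos: [0.5915, -0.0204, 0.2265]
eef_rot: [0.985, 0.174, -0.0, 0.0]
force: [0.2, -0.9, 0.3]
grip_width: 0.0926
finger_force: 0.0
clock: 2.0
tcp_pos: [0.5909, -0.0221, 0.2262]
eef_rot: [0.899, 0.438, -0.0, -0.0]
force: [-0.4, 0.1, -0.2]
grip_width: 0.0932
finger_force: 0.0
clock: 2.5
tcp_pos: [0.5908, -0.0224, 0.2263]
eef_rot: [0.748, 0.664, -0.0, -0.0]
force: [0.1, -0.5, 0.2]
grip_width: 0.0932
finger_force: 0.0
[[ 0.118  0.993 -0.001]
 [ 0.993 -0.118  0.   ]
 [-0.    -0.001 -1.   ]] [ 0.59081622 -0.02235463  0.22632196] [-8.09592603e-02 -6.57022353e-02  1.62720091e+00 -5.43896290e-06
  1.58063593e+00  3.75762576e-02]
{'fx': 325.19226210127806, 'fy': 325.19226210127806, 'cx': 274.75031932634994, 'cy': 206.52886031283685, 'world_to_cam': array([[ 9.92140874e-01, -1.25125035e-01, -4.59522624e-04,
        -5.88967209e-01],
       [-1.20533708e-01, -9.56708249e-01,  2.64916878e-01,
         1.80742072e-02],
       [-3.35873628e-02, -2.62779475e-01, -9.64271143e-01,
         4.03203817e-01],
       [ 0.00000000e+00,  0.00000000e+00,  0.00000000e+00,
         1.00000000e+00]])}
```

View pics/w1.png

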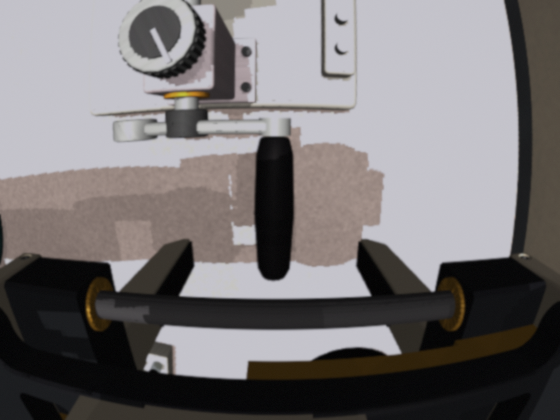

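The wrist view shows the handle at u≈274, v 137–278, centred between the fingertips at u≈190 and 360. The crank arm lies level and the lock knob is near (161,38). Next I'll descend and grip.

```bash
python3 jog.py '0 0 0.03 0 0 0 0.093;0 0 0.03 0 0 0 0.093;0 0 0.019 0 0 0 0.093;0 0 0 0 0 0 0.02;0 0 0 0 0 0 0.02'
python3 jog.py '0 0 0 0 0 0 0.02;0 0 0 0 0 0 0.02;0 0 0 0 0 0 0.02;0 0 0 0 0 0 0.02;0 0 0 0 0 0 0.02'
python3 - <<'E'
from h import *
# knob by fisheye from earlier w1 frame
W=np.array([[ 9.92140874e-01, -1.25125035e-01, -4.59522624e-04,-5.88967209e-01],[-1.20533708e-01, -9.56708249e-01,  2.64916878e-01,1.80742072e-02],[-3.35873628e-02, -2.62779475e-01, -9.64271143e-01,4.03203817e-01]])
f=325.192
def fz(u,v,z):
    a,b=u-274.75,v-206.53;r=np.hypot(a,b);th=r/f
    d=W[:,:3].T@np.array([a/r*np.sin(th),b/r*np.sin(th),np.cos(th)]);c=-W[:,:3].T@W[:,3];return c+d*(z-c[2])/d[2]
print(fz(159,36,.218),fz(274,208,.158),fz(274,137,.158),fz(274,278,.158))
E
```

```text
clock: 3.05
tcp_pos: [0.591, -0.0224, 0.1483]
eef_rot: [0.749, 0.662, 0.0, -0.0]
force: [-0.8, -0.3, 0.1]
grip_width: 0.0811
finger_force: 0.0
clock: 3.55
tcp_pos: [0.591, -0.0223, 0.1478]
eef_rot: [0.749, 0.663, 0.0, 0.0]
force: [-0.1, -0.9, -0.7]
grip_width: 0.0413
finger_force: 0.0
[0.54558819 0.10414442 0.218     ] [ 0.59152279 -0.01298926  0.158     ] [0.59790786 0.03745416 0.158     ] [ 0.58438692 -0.06921875  0.158     ]
```

```bash
python3 jog.py '0 0 0 0 0 0 0.02;0 0 0 0 0 0 0.02;0 0 0 0 0 0 0.02;0 0 0 0 0 0 0.02'
python3 - <<'E'
from h import *
for a,b in zip(np.arange(.12,3.2,.25),np.arange(.37,3.4,.25)):
    print(round(a,2),round(b,2),(.065*np.array([np.cos(b)-np.cos(a),np.sin(a)-np.sin(b)])).round(4))
E
```

```text
clock: 3.95
tcp_pos: [0.5902, -0.0223, 0.1472]
eef_rot: [0.749, 0.663, -0.001, -0.001]
force: [-5.3, -0.1, 0.9]
grip_width: 0.0259
finger_force: 30.0
0.12 0.37 [-0.0039 -0.0157]
0.37 0.62 [-0.0077 -0.0143]
0.62 0.87 [-0.011  -0.0119]
0.87 1.12 [-0.0136 -0.0088]
1.12 1.37 [-0.0154 -0.0052]
1.37 1.62 [-0.0162 -0.0012]
1.62 1.87 [-0.016   0.0028]
1.87 2.12 [-0.0148  0.0067]
2.12 2.37 [-0.0127  0.0101]
2.37 2.62 [-0.0098  0.0129]
2.62 2.87 [-0.0063  0.0149]
2.87 3.12 [-0.0024  0.016 ]
3.12 3.37 [0.0017 0.0161]
```

```bash
python3 jog.py '0 -0.0039 -0.0157 0 0 0 0.02;0 -0.0077 -0.0143 0 0 0 0.02;0 -0.011 -0.0119 0 0 0 0.02'
python3 jog.py '0 -0.0136 -0.0088 0 0 0 0.02;0 -0.0154 -0.0052 0 0 0 0.02;0 -0.0162 -0.0012 0 0 0 0.02;0 0 0 0 0 0 0.02'
```

```text
clock: 4.25
tcp_pos: [0.5673, -0.0194, 0.1897]
eef_rot: [0.749, 0.663, -0.001, -0.001]
force: [-8.3, 2.1, -16.1]
grip_width: 0.0263
finger_force: 30.0
clock: 4.65
tcp_pos: [0.5221, -0.0137, 0.2043]
eef_rot: [0.748, 0.663, 0.0, -0.0]
force: [2.4, 2.8, -14.8]
grip_width: 0.0261
finger_force: 30.0
```

```bash
python3 jog.py '0 -0.016 0.0028 0 0 0 0.02;0 -0.0148 0.0067 0 0 0 0.02;0 -0.0127 0.0101 0 0 0 0.02'
python3 jog.py '0 -0.0098 0.0129 0 0 0 0.02;0 -0.0063 0.0149 0 0 0 0.02;0 -0.0024 0.016 0 0 0 0.02;0 0 0 0 0 0 0.02;0 0 0 0 0 0 0.02'
python3 - <<'E'
from h import *
import cv2
a=bot.grab_frame("scene")[:,:,::-1][195:345,260:480]
cv2.imwrite("pics/s2.png",cv2.convertScaleAbs(cv2.resize(a,None,fx=3.5,fy=3.5,interpolation=cv2.INTER_CUBIC),alpha=1.3))
E
```

```text
clock: 4.95
tcp_pos: [0.4814, -0.0086, 0.1864]
eef_rot: [0.749, 0.663, 0.002, 0.001]
force: [14.1, 4.2, -5.0]
grip_width: 0.0265
finger_force: 30.0
clock: 5.45
tcp_pos: [0.4618, -0.0061, 0.1418]
eef_rot: [0.748, 0.663, 0.0, -0.001]
force: [-7.7, 6.6, -1.6]
grip_width: 0.026
finger_force: 30.0
```

View pics/s2.png

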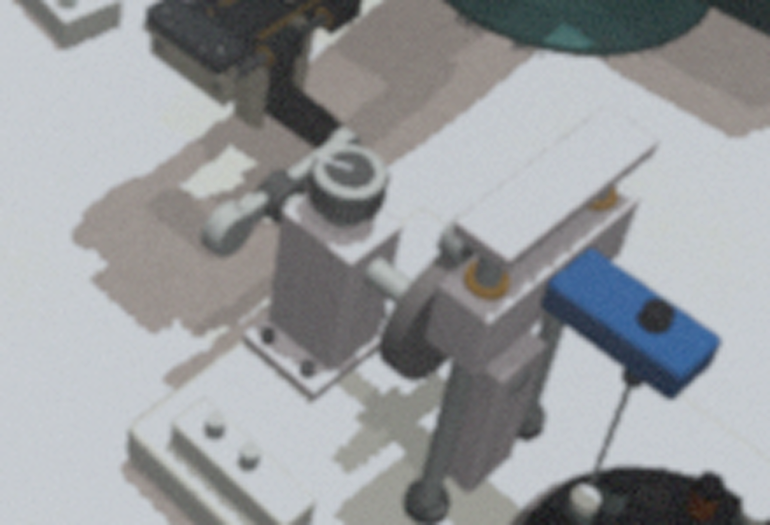

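The handle now points level towards -x, with the crank arm end near (225,220), and the carriage is visibly higher. I'll release, wait, and lift.

```bash
python3 jog.py '0 0 0 0 0 0 0.093;0 0 0 0 0 0 0.093;0 0 0 0 0 0 0.093;0 0 0 0 0 0 0.093;0 0 0 0 0 0 0.093'
python3 jog.py '0 0 0 0 0 0 0.093;0 0 0 0 0 0 0.093;0 0 0 0 0 0 0.093;0 0 0 0 0 0 0.093'
python3 jog.py '0 0 -0.03 0 0 0 0.093;0 0 -0.045 0 0 0 0.093;0 0 -0.045 0 0 0 0.093;0 0 0 0 0 0 0.093'
python3 - <<'E'
from h import *
import cv2
from scipy.spatial.transform import Rotation as Ro
cv2.imwrite("pics/w3.png",bot.grab_frame("wrist")[:,:,::-1]);cv2.imwrite("pics/t3.png",bot.grab_frame("top")[:,:,::-1])
m=bot.camera_model("wrist");np.save("w3.npy",m["world_to_cam"]);o=bot.get_obs();print(o["tcp_pos"],o["q"])
E
```

```text
clock: 6.0
tcp_pos: [0.4622, -0.0068, 0.1415]
eef_rot: [0.749, 0.663, 0.0, 0.0]
force: [-0.6, 0.0, -0.1]
grip_width: 0.0619
finger_force: 0.0
clock: 6.4
tcp_pos: [0.4621, -0.0066, 0.1413]
eef_rot: [0.749, 0.663, 0.0, -0.0]
force: [-0.1, -0.3, 0.3]
grip_width: 0.0915
finger_force: 0.0
clock: 6.8
tcp_pos: [0.4634, -0.0068, 0.2676]
eef_rot: [0.749, 0.663, 0.003, 0.003]
force: [0.6, 0.3, -1.1]
grip_width: 0.0931
finger_force: 0.0
[ 0.46235291 -0.00670365  0.26213004] [-6.96737350e-02 -3.65518258e-01  1.82252950e+00  1.41961890e-06
  1.68295410e+00  5.13630558e-02]
```

View pics/w3.png

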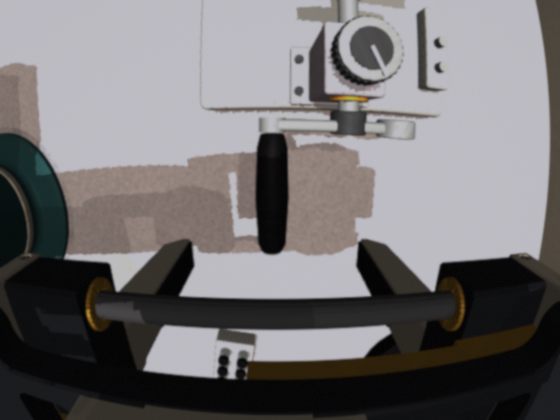

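The handle stays level on the -x side, spanning v 133–252 at u≈272. The knob top centre is near (367,48).

Run:
```python
from h import *
import cv2
W=np.load("w3.npy");f=325.192
def fz(u,v,z):
    a,b=u-274.75,v-206.53;r=np.hypot(a,b);th=r/f
    d=W[:3,:3].T@np.array([a/r*np.sin(th),b/r*np.sin(th),np.cos(th)]);c=-W[:3,:3].T@W[:3,3];return c+d*(z-c[2])/d[2]
print(fz(367.5,47.5,.218),fz(272,192,.15))
p=(fz(367.5,47.5,.218)+[.5456,.1041,0]+[.5435,.1069,0])/3;p[2]=0;print(p)
o=bot.get_obs();d=p-o["tcp_pos"]
from scipy.spatial.transform import Rotation as Ro
print(Ro.from_quat(o["eef_rot"]).inv().apply([d[0],d[1],0]))
```

```text
[0.53496413 0.1057922  0.218     ] [0.46166788 0.00472482 0.15      ]
[0.54135471 0.1055974  0.        ]
[1.21018228e-01 6.48643492e-02 1.15691525e-04]
```

```bash
python3 jog.py '0.0303 0.0162 0 0 0 0 0.093;0.0303 0.0162 0 0 0 0 0.093;0.0303 0.0162 0 0 0 0 0.093;0.0303 0.0162 0 0 0 0 0.093;0 0 0 0 0 0 0.093'
python3 jog.py '0 0 0 0 0 -0.146 0.093;0 0 0 0 0 -0.146 0.093;0 0 0 0 0 -0.146 0.093;0 0 0 0 0 -0.146 0.093'
python3 jog.py '0 0 0 0 0 -0.146 0.093;0 0 0 0 0 -0.146 0.093;0 0 0 0 0 -0.146 0.093;0 0 0 0 0 -0.146 0.093'
python3 jog.py '0 0 0 0 0 -0.146 0.093;0 0 0 0 0 -0.146 0.093;0 0 0 0 0 -0.146 0.093;0 0 0 0 0 -0.146 0.093;0 0 0 0 0 0 0.093'
python3 - <<'E'
from h import *
import cv2
m=bot.camera_model("wrist");np.save("w4.npy",m["world_to_cam"]);o=bot.get_obs();print(o["tcp_pos"],o["eef_rot"],o["q"])
cv2.imwrite("pics/w4.png",bot.grab_frame("wrist")[:,:,::-1])
E
```

```text
clock: 7.4
tcp_pos: [0.5418, 0.1083, 0.2588]
eef_rot: [0.748, 0.664, -0.001, -0.001]
force: [0.5, -0.9, 0.3]
grip_width: 0.0928
finger_force: 0.0
clock: 7.8
tcp_pos: [0.5405, 0.1054, 0.2599]
eef_rot: [0.523, 0.852, -0.001, -0.001]
force: [0.8, -0.1, -0.2]
grip_width: 0.0927
finger_force: 0.0
clock: 8.2
tcp_pos: [0.5405, 0.1053, 0.26]
eef_rot: [0.256, 0.967, -0.0, -0.001]
force: [0.8, -1.3, 0.6]
grip_width: 0.0932
finger_force: 0.0
clock: 8.7
tcp_pos: [0.5405, 0.1054, 0.2602]
eef_rot: [-0.031, 1.0, -0.0, -0.001]
force: [0.3, -0.8, -0.7]
grip_width: 0.093
finger_force: 0.0
[0.54050587 0.10536387 0.26016669] [-3.13329418e-02  9.99508670e-01 -1.41825494e-04 -8.03604686e-04] [ 1.46250492e-01 -1.61602559e-01  1.66075283e+00 -9.77604543e-05
  1.64407152e+00 -1.48722908e+00]
```

View pics/w4.png

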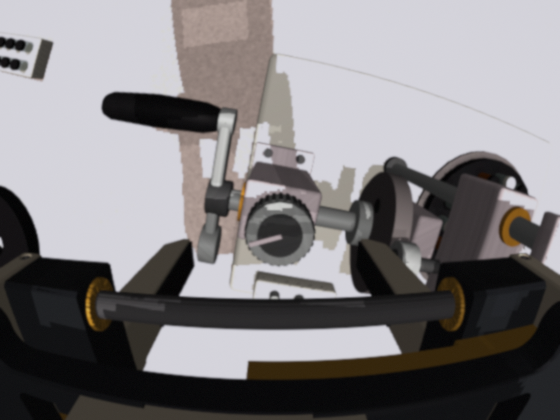

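The knob top centre is at (280,230), roughly midway between the fingertips (u≈190 and 360).

Run:
```python
from h import *
W=np.load("w4.npy");f=325.192
from scipy.spatial.transform import Rotation as Ro
def fz(u,v,z):
    a,b=u-274.75,v-206.53;r=np.hypot(a,b);th=r/f
    d=W[:3,:3].T@np.array([a/r*np.sin(th),b/r*np.sin(th),np.cos(th)]);c=-W[:3,:3].T@W[:3,3];return c+d*(z-c[2])/d[2]
o=bot.get_obs();p=fz(280,230,.218);print(p,Ro.from_quat(o["eef_rot"]).inv().apply(p-o["tcp_pos"]))
```

```text
[0.53758481 0.10754162 0.218     ] [0.00282535 0.00228718 0.04235087]
```

```bash
python3 jog.py '0.0005 0.002 0.033 0 0 0 0.093;0 0 0.033 0 0 0 0.093;0 0 0 0 0 0 0.03;0 0 0 0 0 0 0.03;0 0 0 0 0 0 0.03'
python3 jog.py '0 0 0 0 0 0 0.03;0 0 0 0 0 0 0.03;0 0 0 0 0 0 0.03;0 0 0 0 0 0 0.03;0 0 0 0 0 0 0.03'
python3 jog.py '0 0 0 0 0 0.1 0.03;0 0 0.0002 0 0 0.14 0.03;0 0 0.0002 0 0 0.14 0.03'
```

```text
clock: 9.25
tcp_pos: [0.541, 0.1078, 0.1973]
eef_rot: [-0.029, 1.0, 0.0, 0.001]
force: [-0.1, 0.5, 0.4]
grip_width: 0.0737
finger_force: 0.0
clock: 9.75
tcp_pos: [0.5405, 0.1083, 0.1959]
eef_rot: [-0.03, 1.0, 0.001, 0.0]
force: [-0.1, 5.2, 4.5]
grip_width: 0.0454
finger_force: 30.0
clock: 10.05
tcp_pos: [0.5406, 0.1086, 0.1954]
eef_rot: [0.162, 0.987, 0.001, 0.0]
force: [0.8, 8.9, 4.1]
grip_width: 0.0459
finger_force: 30.0
```

```bash
python3 jog.py '0 0.0005 0.0002 0 0 0.14 0.03;0 0.0005 0.0002 0 0 0.14 0.03;0 0 0.0002 0 0 0.14 0.03;0 0 0.0002 0 0 0.14 0.03;0 0 0.0002 0 0 0.14 0.03'
python3 jog.py '0 0 0.0002 0 0 0.14 0.03;0 0 0.0002 0 0 0.14 0.03;0 0 0.0002 0 0 0.14 0.03;0 0 0.0002 0 0 0.14 0.03'
python3 -c "
from h import *
o=bot.get_obs();print(o['q'],o['ft_torque'])"
```

```text
clock: 10.55
tcp_pos: [0.541, 0.1092, 0.1946]
eef_rot: [0.49, 0.871, 0.001, 0.0]
force: [0.2, 6.1, 3.5]
grip_width: 0.0455
finger_force: 30.0
clock: 10.95
tcp_pos: [0.5414, 0.1094, 0.1938]
eef_rot: [0.712, 0.702, 0.001, 0.0]
force: [5.4, 6.7, 2.7]
grip_width: 0.0458
finger_force: 30.0
[ 1.52576759e-01 -1.43597288e-01  1.75152946e+00  1.08175642e-03
  1.53131395e+00  1.66815949e-01] [ 1.09656333 -0.95122774  0.1901091 ]
```

```bash
cat > t.py <<'E'
from h import *
o=bot.get_obs();print("TQ",o['q'][5].round(3),o['ft_torque'].round(2))
E
python3 jog.py '0 0.0005 0.0002 0 0 0.12 0.03;0 0 0.0002 0 0 0.12 0.03;0 0 0 0 0 0 0.03';python3 t.py
python3 jog.py '0 0 0.0002 0 0 0.12 0.03;0 0 0.0002 0 0 0.12 0.03;0 0 0 0 0 0 0.03';python3 t.py
python3 jog.py '0 0 0.0002 0 0 0.12 0.03;0 0 0.0002 0 0 0.12 0.03;0 0 0 0 0 0 0.03';python3 t.py
```

```text
clock: 11.25
tcp_pos: [0.5417, 0.1093, 0.1935]
eef_rot: [0.791, 0.612, 0.001, -0.0]
force: [2.7, 6.6, 3.9]
grip_width: 0.0456
finger_force: 30.0
TQ 0.406 [ 1.15 -0.25 -0.14]
clock: 11.55
tcp_pos: [0.5416, 0.1085, 0.1934]
eef_rot: [0.858, 0.513, 0.0, 0.001]
force: [-1.8, -1.5, 8.5]
grip_width: 0.0458
finger_force: 30.0
TQ 0.645 [-0.22  0.29  0.3 ]
clock: 11.85
tcp_pos: [0.542, 0.109, 0.1933]
eef_rot: [0.913, 0.407, 0.001, 0.0]
force: [3.0, 2.3, 7.9]
grip_width: 0.0457
finger_force: 30.0
TQ 0.885 [ 0.37 -0.61  0.76]
```

```bash
python3 jog.py '0 0 0 0 0 0.1 0.03;0 0 0 0 0 0.1 0.03;0 0 0 0 0 0 0.03;0 0 0 0 0 0 0.03';python3 t.py
python3 - <<'E'
import cv2
from h import *
m=bot.camera_model("wrist");np.save("w5.npy",m["world_to_cam"])
cv2.imwrite("pics/w5.png",bot.grab_frame("wrist")[:,:,::-1])
E
```

```text
clock: 12.25
tcp_pos: [0.5422, 0.109, 0.1931]
eef_rot: [0.949, 0.315, 0.002, 0.0]
force: [5.2, 4.3, 6.4]
grip_width: 0.0456
finger_force: 30.0
TQ 1.081 [ 0.55 -0.87 -0.14]
```

View pics/w5.png

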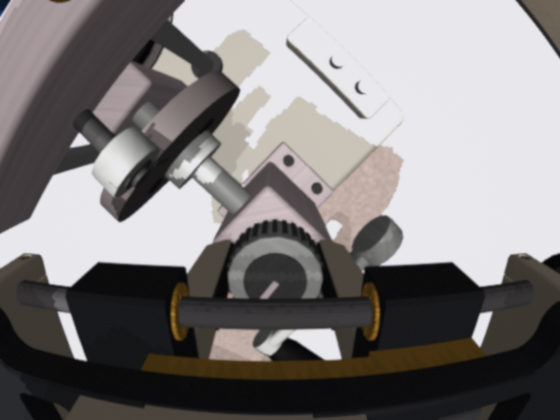

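The knob is gripped, and its index line at (275,283)→(262,300) has lagged the gripper by about 0.5 rad since (280,235)→(250,245). That suggests it slipped at the stop. I'll turn further and compare the line in the world frame.

```bash
python3 jog.py '0 0 0 0 0 0.1 0.03;0 0 0 0 0 0.1 0.03;0 0 0 0 0 0.1 0.03';python3 t.py
python3 jog.py '0 0 0 0 0 0.1 0.03;0 0 0 0 0 0 0.03;0 0 0 0 0 0 0.03';python3 t.py
python3 - <<'E'
import cv2
from h import *
m=bot.camera_model("wrist");np.save("w6.npy",m["world_to_cam"])
im=bot.grab_frame("wrist")[:,:,::-1];cv2.imwrite("pics/w6.png",im)
c=[cv2.resize(cv2.imread(f"pics/{n}.png")[s:s+100,220:340],None,fx=3.2,fy=3.2,interpolation=cv2.INTER_CUBIC) for n,s in(("w5",220),("w6",220))]
cv2.imwrite("pics/c56.png",np.hstack(c))
E
```

```text
clock: 12.6
tcp_pos: [0.5421, 0.1087, 0.1931]
eef_rot: [0.986, 0.168, 0.001, 0.0]
force: [6.4, 0.7, 4.6]
grip_width: 0.0459
finger_force: 30.0
TQ 1.385 [ 0.12 -1.08  0.9 ]
clock: 12.9
tcp_pos: [0.5421, 0.1086, 0.1931]
eef_rot: [0.993, 0.121, 0.001, 0.0]
force: [4.2, -0.1, 6.1]
grip_width: 0.0456
finger_force: 30.0
TQ 1.481 [ 0.02 -0.68  0.26]
```

View pics/c56.png

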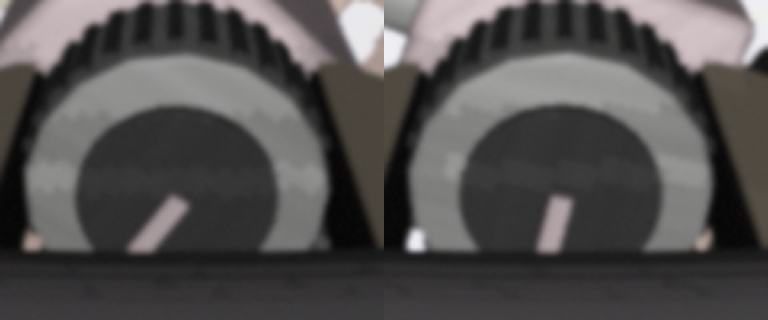

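From w5 to w6 the line turned back relative to the gripper by about 0.4 rad, the same amount the gripper turned. The screw is therefore hard against its stop and I can release and retreat.

```bash
python3 jog.py '0 0 0 0 0 0 0.093;0 0 0 0 0 0 0.093;0 0 0 0 0 0 0.093;0 0 0 0 0 0 0.093;0 0 0 0 0 0 0.093'
python3 jog.py '0 0 -0.02 0 0 0 0.093;0 0 -0.04 0 0 0 0.093;0 0 -0.04 0 0 0 0.093;0 0 -0.04 0 0 0 0.093;0 0 0 0 0 0 0.093'
python3 - <<'E'
import cv2
from h import *
w=bot.grab_frame("wrist")[:,:,::-1];s=bot.grab_frame("scene")[:,:,::-1]
s=cv2.resize(s[195:345,260:460],(400,300),interpolation=cv2.INTER_CUBIC)
cv2.imwrite("pics/end.png",np.hstack([cv2.resize(w,(400,300)),s]))
E
```

```text
clock: 13.45
tcp_pos: [0.5412, 0.1087, 0.1918]
eef_rot: [0.993, 0.121, -0.0, 0.0]
force: [0.1, -0.7, -0.8]
grip_width: 0.081
finger_force: 0.0
clock: 13.95
tcp_pos: [0.5421, 0.1088, 0.3378]
eef_rot: [0.993, 0.121, 0.004, -0.0]
force: [0.8, 0.1, 0.5]
grip_width: 0.0928
finger_force: 0.0
```

View pics/end.png

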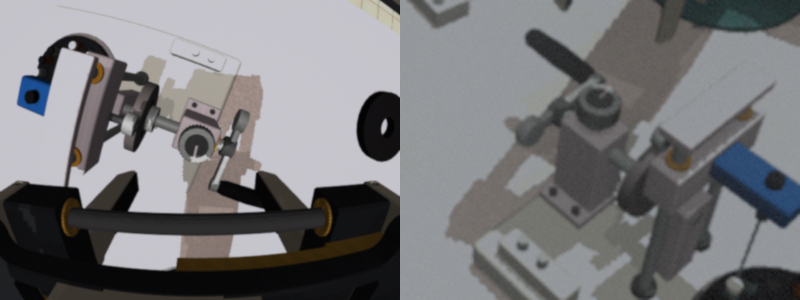

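The handle is still level towards -x near (565,60), the carriage is up, the knob line points down at (195,152), and the gripper is clear. I'm handing in.

```bash
python3 jog.py '0 0 0 0 0 0 0.093;0 0 0 0 0 0 0.093;0 0 0 0 0 0 0.093'; python3 -c "
from station import bot
print(bot.sign_off())"
```

```text
clock: 14.35
tcp_pos: [0.5411, 0.1087, 0.331]
eef_rot: [0.993, 0.121, -0.001, 0.0]
force: [-0.0, -0.2, 0.2]
grip_width: 0.0928
finger_force: 0.0
the job is handed in; nothing more can be done
None
```

I turned the crank to the top dwell, where it stayed put when released, screwed the lock screw down until it stopped, and handed in at about 14 s with the gripper clear; the sign-off returned no verdict.

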